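# Set the line control to hand jog and inch the line

## Robot

A 6-joint arm with a two-finger parallel gripper is mounted at the origin on a cart in front of the work surface, level with it; the furniture and walls round the work are solid. World frame = base frame: x ahead of the robot, y to its left, z up, the work surface at z = 0. Lengths are in m, angles in rad, forces in N, time in s.
With the tool pointing down it reaches from about 0.25 to 0.725 m from the base axis. Payload 4 kg.
Tool frame: the origin (TCP) lies midway between the tips of the shut fingers; the grasp point (between the pads) lies 19 mm behind it; z points along the fingers, y is the direction in which the jaws open and shut (so a half turn about z gives the same grasp; the last joint's range is limited). The gripper opens to 85 mm and grips with 20 to 120 N. Pads are 22 mm wide; open, the fingers measure 114 mm over their backs; the gripper's body (76 mm by 85 mm) begins 54 mm behind the grasp point. The pads swing forward as they close: fully open they stand 13 mm farther back than shut.
Start: joints at [1.112, 0.241, 0.005, 1.335, 0, 1.571], TCP at [0.221, 0.448, 0.231] pointing down, gripper open.
Joint ranges: [-2.72, 2.72], [-1.05, 1.87], [-1.09, 1.28], [-1.99, 2.15], [-1.42, 1.44], [-3.14, 3.14]. Speed limits (rad/s): [2.79, 2.79, 3.14, 3.14, 3.14, 3.14].

## Interface

Orientations are given as a unit quaternion [x, y, z, w].
In Python, from workcell import get_obs, camera, camera_model, job_done, masks_of gives the robot as it stands.
- The arm moves only by the tool jog_arm, never from a script. Its argument "deltas" is a list that holds one entry, the list of rows, each a list of 7 numbers: the shift along the tool's x, y, z in mm, then the turn, a rotation vector about the tool's x, y, z in degrees, then the finger opening in mm, from 0 to 85.4. A call has 1 to 5 rows; each row shifts and turns the pose as measured when the row begins, along the tool's axes as they then stand; what a row does not reach is not made up. A row lasts 1/10 s, in which the tool goes at most 50 mm and 8.59 degrees, less where a joint would pass 70% of its speed; a pose out of reach is approached as far as the arm can. A call with a gripper value outside its range is refused whole. The fingers move at their own pace and stop on an object; the grip force is fixed at half the most. Time passes only in rows, so rows that do not move let the fingers close. It gives the time, the measured TCP pose, the force and the opening at its end, in the units of the state.
- get_obs(): the state, without advancing time (a new reading comes with each control period).
- camera(name): name is "side" or "top" or "wrist"; returns the picture (400x640x3 uint8, red, green, blue); there is no depth.
- camera_model(name): a dict with "fovy" (degrees; the focal length in pixels is half the picture's height over the tangent of half this angle, whatever the lens; pixels are square), "cx", "cy" (the principal point, pixels), "pose" (4x4, takes a point from camera to world coordinates); the wrist camera has in their place "T_tool_cam" (4x4, takes a point from camera to tool coordinates, whose origin is the TCP and whose axes are the flange's). Camera axes: x right, y down, z forward; pixel columns grow to the right and rows downward; lengths in m; the calibration is good to about 2 mm. A picture is of the moment at which its call begins: read the wrist's pose just before it. camera_model takes no time and is no camera call.
- job_done(): hands the job in, once; it reports no verdict.
Trained networks look in the newest picture that a camera, given by its name, has taken for a name from the list of things; names that differ only in an ending like _2 or _b are one class to them, and where a whole thing is asked for, a point or a joint stands for the part that bears it (a point fixed in the world has none). Each returns a list of dicts, best first, with "conf" (0 to 1); they miss things now and then, are a little off and sometimes report something else, mostly with a low value. They report only what shows in the picture. A call takes as long as a camera call. They do not tell look-alikes from the thing itself.
- masks_of(target, camera): "pixels" (400x640 bool, what is visible of it) and "at" ([column, row] in pixels, amid what is visible of it).
The state is a dict: "clock": time; "joint_pos": joint angles; "joint_vel": joint speeds; "tau": joint torques, N m; "eef_pos": TCP position; "tool_rot": TCP orientation; "ft_force": force on the tool from outside, world axes, zero at the start; "ft_torque": the same for the moment, N m; "grip_width": finger opening in m.
Only numpy, scipy, OpenCV 4.12 (cv2) and the standard library are available. Lean on these libraries where they do the work, as an engineer would, in place of code of your own. Each camera call takes 0.05 s, during which the arm holds its last target. There are 200 camera calls.

## Task

Inch the bottle line by hand jog from its control box, with light pushes of the fingertips only and gripping nothing. First push the bar of the selector in the middle a quarter turn, all the way round to its stop, so that its white index line points left along the row of controls (hand jog), and leave it there; only then press the flat round start button at the left fully in for a moment and let it spring back. Do not touch the mushroom-shaped stop button at the right at all, and leave the loose things round the box where they lie.

Things in the scene. Friction and masses are not known exactly. Their poses are not given: they have to be found in the camera images.
- control_box: grey metal box fixed to the table, level top 64 mm above it. Origin on the table under it; x to its back (front wall at x = -54 mm), y to its left seen from the front (ends at +-100 mm), z up. A panel at x = 29 to 32 mm rises to 85 mm; a gland behind reaches x = 54 mm. Controls in a row at x = -7 mm: start y = +68, selector y = 0, stop y = -68 mm, each on a 30 mm round bezel, 68 mm high
- control_box_selector (a joint): turn of the selector in rad, counter-clockwise seen from above: 0 = bar fore and aft, its white index line at the back (+x) end; 1.571 = bar crosswise along the row of controls, index line to the left (+y), against its stop. It starts between 0 and 0.5, turns with slight friction (about 1 N at the end of the bar) and stays where it is left; no spring
- selector_top (a point): centre of the top of the selector bar, on its turning axis, 81 mm above the table; its x axis lies along the bar. The bar is black, 26 mm long, 8 mm wide and 11 mm high (70 to 81 mm above the table), on a round foot of 20 mm diameter (68 to 70 mm above the table)
- control_box_start (a joint): travel of the start button in m: 0 = out, 0.003 = fully in, down; sprung, 8 N when fully in
- start_top (a point): centre of the top of the start button, a flat round green button of 20 mm diameter, 71.5 mm above the table when out and 68.5 mm when fully in; it moves with the button
- control_box_stop (a joint): travel of the stop button in m: 0 = out, 0.004 = fully in; must not be touched
- stop_top (a point): centre of the top of the mushroom-shaped red stop button, 39 mm in diameter, 90 mm above the table
- bottle_cap: orange screw cap, 40 mm in diameter, 24 mm high, loose, in front of the box or beside it; origin at the centre of its underside
- star_knob: black star knob, 47 mm across, 27 mm high, loose, in front of the box or beside it; origin at the centre of its underside
- handwheel: black handwheel, 72 mm in diameter, with its crank 51 mm high, loose, in front of the box or beside it; origin at the centre of its underside
There are look-alikes about, which are no part of the job. What is shaped like the star_knob but pink or purple is not meant.

How it is judged:
On the way, in this order (a step that is already met when the one before it is completed fails the run):
1. the selector is turned crosswise, index line to the left (within 0.17 rad of its stop) (value of joint control_box_selector above 1.4 rad), for 0.2 s.
2. the start button is pressed in by at least 2.4 of its 3 mm (value of joint control_box_start above 0.0024 m), for 0.1 s.
At the end, for the whole second after the job is handed in: the selector stands crosswise, index line to the left, within 0.17 rad (10 degrees) of its stop; the start button has been pressed and is out again (within 0.5 mm); the stop button is out; each loose thing is at rest within 8 mm of where it stood (value of joint control_box_selector above 1.4 rad and value of joint each of control_box_start, control_box_stop below 0.0005 m and distance of each of bottle_cap, star_knob, handwheel from where it was at the start of the episode below 0.008 m and linear speed of each of bottle_cap, star_knob, handwheel below 0.02 m/s); the robot touches nothing.
It fails at once if the start button is pressed (over 1 mm) before the selector is crosswise (value of joint control_box_start above 0.001 m and value of joint control_box_selector below 1.35 rad).
It fails at once if the stop button is touched (value of joint control_box_stop above 0.0005 m or contact force between any of the fingers, the arm and control_box_stop_c0 above 0.3 N).
It fails at once if the selector is gripped or forced (over 30 N) (contact force between the fingers and control_box_selector_c0 above 30 N).
It fails at once if the box is pushed harder than 45 N (contact force between any of the fingers, the arm and control_box above 45 N).
It fails at once if one of the three loose things is shifted by more than 12 mm or picked up (distance of any of bottle_cap, star_knob, handwheel from where it was at the start of the episode above 0.012 m).
It also fails if it takes over 42 s, if anything falls off the work surface, if the arm or the gripper's body presses on something with over 40 N, if the wrist force passes 120 N, or if a joint passes its speed limit or range.

## Working session

There is one attempt and no reset: what is moved stays moved. The work goes in short steps, Python scripts to look and compute and a tool call to move; the robot and the scene stay as the last step left them, time stands still between calls to the robot, and variables do not carry over. Pictures are saved under pics/ and viewed, about 8 in all and at most 12, crops included, and the job is handed in when it is done.

Besides the shell and the picture viewer there is one more tool, called after ">>>" as name([rows], argument=value, ...), one row to a line, values as JSON. jog_arm: Moves the arm, as the interface text tells. Its arguments: {"type":"object","properties":{"deltas":{"type":"array"}},"required":["deltas"]}

```bash
mkdir -p pics; cat > h.py <<'E'
import numpy as np, cv2
from workcell import *
from scipy.spatial.transform import Rotation as R
def ray(cam,px,T=None):
    m=camera_model(cam); f=200/np.tan(np.radians(m["fovy"])/2)
    P=np.array(m["pose"]) if T is None else T
    d=np.array([(px[0]-m["cx"])/f,(px[1]-m["cy"])/f,1.]); return P[:3,3],P[:3,:3]@d
def onz(cam,px,z,T=None):
    o,d=ray(cam,px,T); return o+d*(z-o[2])/d[2]
def proj(cam,p):
    m=camera_model(cam); f=200/np.tan(np.radians(m["fovy"])/2)
    q=np.linalg.inv(np.array(m["pose"]))@np.append(p,1); return q[0]/q[2]*f+m["cx"],q[1]/q[2]*f+m["cy"]
E
python3 - <<'E'
from h import *
o=get_obs(); print(o["clock"],o["eef_pos"],o["tool_rot"],o["grip_width"])
a=camera("top"); cv2.imwrite("pics/top.png",a[:,:,::-1])
for n,z in [("control_box_start",.0715),("control_box_selector",.081),("control_box_stop",.09),("bottle_cap",.024),("star_knob",.027),("handwheel",.03)]:
    for r in masks_of(n,"top")[:3]: print(n,round(r["conf"],2),r["at"],r["pixels"].sum(),onz("top",r["at"],z).round(4))
b=camera("side"); cv2.imwrite("pics/side.png",b[:,:,::-1])
E
```

```text
0.0 [0.22115381 0.44772386 0.2304141 ] [ 2.27409801e-01  9.73798591e-01 -1.01168290e-03 -2.50386153e-04] 0.08499058423974071
control_box_selector 0.46 [292.9, 222.9] 64 [0.5061 0.045  0.081 ]
control_box_stop 0.66 [321.1, 233.1] 227 [ 0.4824 -0.0194  0.09  ]
bottle_cap 0.79 [267.5, 255.1] 213 [0.4364 0.1074 0.024 ]
star_knob 0.56 [362.7, 186.7] 176 [ 0.6072 -0.1222  0.027 ]
star_knob 0.54 [369.0, 231.2] 192 [ 0.4964 -0.136   0.027 ]
star_knob 0.54 [333.4, 169.8] 118 [ 0.6498 -0.0495  0.027 ]
handwheel 0.88 [307.7, 273.8] 713 [0.3935 0.0104 0.03  ]
```

View pics/top.png

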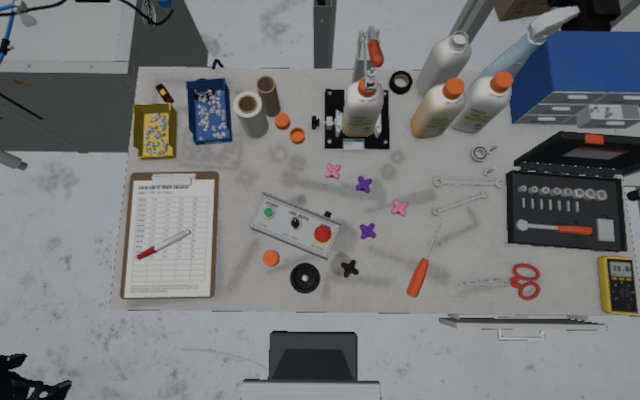

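View pics/side.png

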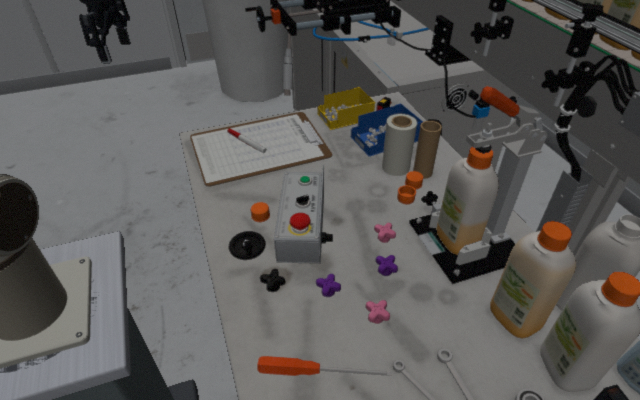

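Top view: the box has its start button at about (269,212), selector at (293,223) and stop at (322,233), so the box yaw is about -20°. The cap is at (271,258), the handwheel at (305,278) and the black star knob at (349,268), all in front of the box. The side view agrees.

Next I'll move the wrist camera over the box to refine this.

```bash
python3 - <<'E'
from h import *
o=get_obs(); Rt=R.from_quat(o["tool_rot"]).as_matrix()
print(np.array(camera_model("wrist")["T_tool_cam"]).round(3), camera_model("wrist")["fovy"])
m=camera_model("top"); 
s,e,p=[onz("top",q,z)[:2] for q,z in (((268.5,212),.0715),((322,233.5),.09),((294,223),.081))]
d=s-e; print(s,e,p,np.degrees(np.arctan2(d[1],d[0])),np.linalg.norm(d))
print("yaw y_tool",np.degrees(np.arctan2(Rt[1,1],Rt[0,1])), Rt.round(3))
print("shift to over box", Rt.T@(np.array([.45,.07,.27])-o["eef_pos"])*1e3)
E
```

```text
[[-0.    -0.951 -0.311  0.08 ]
 [ 1.    -0.    -0.001  0.   ]
 [ 0.    -0.311  0.951 -0.142]
 [ 0.     0.     0.     1.   ]] 70.80107438152386
[0.53244572 0.10279972] [ 0.48154526 -0.02138338] [0.50594643 0.04250321] 67.71214390383669 0.13420991361132295
yaw y_tool 63.71106532704043 [[-0.897  0.443 -0.   ]
 [ 0.443  0.897 -0.   ]
 [-0.    -0.    -1.   ]]
shift to over box [-372.4727121  -237.85054211  -38.74748082]
```

>>> jog_arm([
  [[-40,-24,0,0,0,0,0],[-40,-24,0,0,0,0,0],[-40,-24,0,0,0,0,0],[-40,-24,0,0,0,0,0],[-40,-24,0,0,0,0,0]],
])

```text
clock: 0.9
eef_pos: [0.3497, 0.2522, 0.2305]
tool_rot: [0.22, 0.975, 0.001, 0.0]
ft_force: [0.9, 0.9, -0.6]
grip_width: 0.0122
```

>>> jog_arm([
  [[-40,-24,0,0,0,0,0],[-40,-24,0,0,0,0,0],[-40,-24,0,0,0,0,0],[-40,-24,0,0,0,0,0],[-40,-24,0,0,0,0,0]],
])

```text
clock: 1.4
eef_pos: [0.4828, 0.0492, 0.2316]
tool_rot: [0.22, 0.975, 0.003, 0.002]
ft_force: [0.0, 0.9, 0.2]
grip_width: -0.0006
```

>>> jog_arm([
  [[0,0,0,0,0,-2,0],[0,0,0,0,0,-2,0],[0,0,0,0,0,0,0]],
])

```text
clock: 1.7
eef_pos: [0.4864, 0.042, 0.2311]
tool_rot: [0.191, 0.982, 0.002, 0.003]
ft_force: [0.6, 0.4, -0.2]
grip_width: -0.0
```

```bash
cat >> h.py <<'E'
def wT():
    o=get_obs(); T=np.eye(4); T[:3,:3]=R.from_quat(o["tool_rot"]).as_matrix(); T[:3,3]=o["eef_pos"]
    return T@np.array(camera_model("wrist")["T_tool_cam"]), T
E
python3 - <<'E'
from h import *
C,T=wT(); a=camera("wrist"); cv2.imwrite("pics/w1.png",a[:,:,::-1])
np.save("C1.npy",C); print(get_obs()["clock"],T.round(4),get_obs()["ft_force"])
for n,z in [("control_box_start",.0715),("control_box_selector",.081),("control_box_stop",.09)]:
    for r in masks_of(n,"wrist")[:2]: print(n,round(r["conf"],2),r["at"],r["pixels"].sum(),onz("wrist",r["at"],z,C).round(4))
E
```

```text
1.75 [[-0.927   0.3749  0.0069  0.4864]
 [ 0.3749  0.927   0.0032  0.042 ]
 [-0.0052  0.0055 -1.      0.2311]
 [ 0.      0.      0.      1.    ]] [ 0.37585219 -0.88284317 -0.20124651]
control_box_start 0.74 [391.0, 199.7] 240 [0.5329 0.105  0.0715]
control_box_selector 0.66 [335.9, 201.1] 312 [0.5078 0.0475 0.081 ]
control_box_stop 0.56 [271.4, 202.1] 948 [ 0.4801 -0.0156  0.09  ]
```

View pics/w1.png

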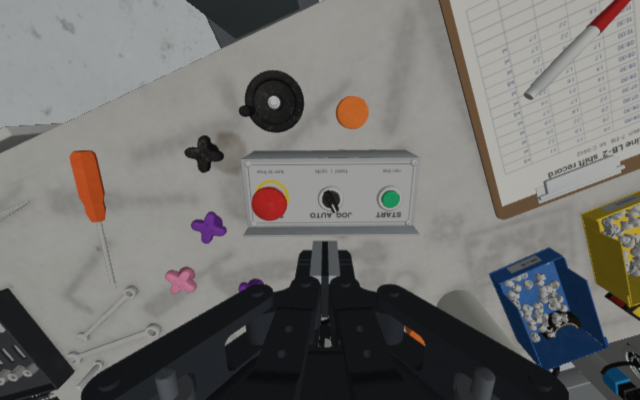

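The wrist view shows stop at (271,202), selector at (331,201) and start at (391,200), with the panel at the bottom edge (the back). I'll zoom in on the selector.

```bash
python3 - <<'E'
from h import *
a=cv2.imread("pics/w1.png")[145:245,235:425]; cv2.imwrite("pics/w1z.png",cv2.resize(a,None,fx=4,fy=4,interpolation=cv2.INTER_CUBIC))
E
```

```text
(no output)
```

View pics/w1z.png

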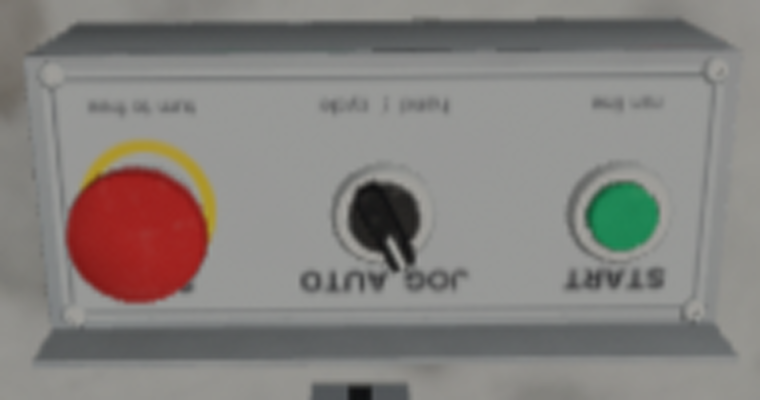

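```bash
python3 - <<'E'
from h import *
C=np.load("C1.npy")
st=onz("wrist",(390.5,199),.0715,C);sp=onz("wrist",(269.5,203.7),.09,C);se=onz("wrist",(332.2,201.5),.081,C)
d=(st-sp)[:2]; yaw=np.arctan2(d[1],d[0]); print(st,se,sp,np.degrees(yaw),np.linalg.norm(d), (st+sp)/2)
c=onz("wrist",(235+52/4,145+73/4),.066,C),onz("wrist",(235+717/4,145+70/4),.066,C)
e=(c[1]-c[0])[:2]; print("edge yaw",np.degrees(np.arctan2(e[1],e[0])),np.linalg.norm(e))
E
```

```text
[0.53188751 0.10478111 0.0715    ] [0.50672636 0.04360682 0.081     ] [ 0.480937   -0.01820663  0.09      ] 67.49708784190025 0.13312377987174817 [0.50641226 0.04328724 0.08075   ]
edge yaw 68.15844542516062 0.18316646084365495
```

>>> jog_arm([
  [[1,33,0,0,0,0,0],[0,0,40,0,0,0,0],[0,0,40,0,0,0,0],[0,0,40,0,0,0,0],[0,0,0,0,0,0,0]],
])

```text
clock: 2.4
eef_pos: [0.5006, 0.0795, 0.1115]
tool_rot: [0.188, 0.982, 0.004, 0.007]
ft_force: [-1.5, 0.3, -0.2]
grip_width: -0.0001
```

```bash
cat >> h.py <<'E'
def rel():
    o=get_obs(); T=R.from_quat(o["tool_rot"]).as_matrix(); y=np.radians(67.8); uy=np.array([np.cos(y),np.sin(y)]); ux=np.array([uy[1],-uy[0]])
    d=(np.array(o["eef_pos"])[:2]-[.5066,.0434])*1e3; f=np.array(o["ft_force"])
    print("t",o["clock"],"box x,y rel axis",(d@ux).round(1),(d@uy).round(1),"z",round(o["eef_pos"][2]*1e3,1),"yaw",np.degrees(np.arctan2(T[1,1],T[0,1])).round(1),"tilt",(T[:2,2]*57.3).round(2),"F",(f[:2]@ux).round(1),(f[:2]@uy).round(1),f[2].round(1))
E
python3 -c "from h import *; rel()"
```

```text
t 2.4 box x,y rel axis -19.2 31.2 z 111.5 yaw 68.3 tilt [0.91 0.29] F -1.5 -0.3 -0.2
```

>>> jog_arm([
  [[0,-5,20,0,0,0,0],[0,0,12,0,0,0,0],[0,0,4,0,0,0,0],[0,0,0,0,0,0,0]],
])

```text
clock: 2.8
eef_pos: [0.5023, 0.0773, 0.0797]
tool_rot: [0.187, 0.982, 0.005, 0.01]
ft_force: [0.1, 0.3, 0.4]
grip_width: -0.0
```

```bash
python3 - <<'E'
from h import *
rel(); a=camera("wrist")[100:300,160:480,::-1]; b=camera("side")[150:280,250:390,::-1]
cv2.imwrite("pics/c2.png",np.hstack([cv2.resize(a,(400,500)) if 0 else cv2.resize(a,(480,300)),cv2.resize(b,(320,300))]))
E
```

```text
t 2.8 box x,y rel axis -16.8 29.7 z 79.7 yaw 68.5 tilt [1.27 0.36] F -0.0 0.3 0.4
```

View pics/c2.png

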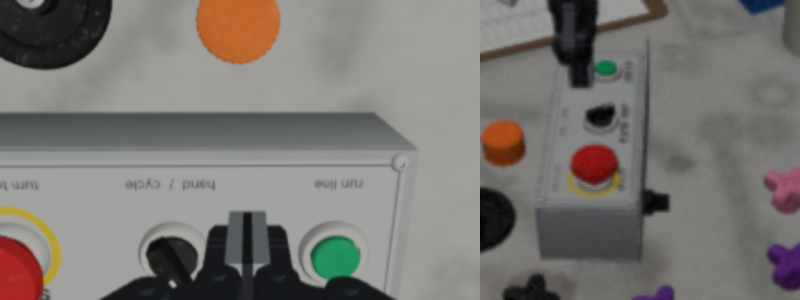

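The tips stand between the selector and start, clear of both. I'll lower to bar height and begin pushing towards -y.

>>> jog_arm([
  [[2,0,5,0.8,1.0,0,0],[0,0,1,0,0,0,0],[0,-8,0,0,0,0,0],[0,-5,0,0,0,0,0],[0,0,0,0,0,0,0]],
])

```text
clock: 3.4
eef_pos: [0.4981, 0.0654, 0.0765]
tool_rot: [0.187, 0.982, 0.0, 0.003]
ft_force: [-0.0, -0.0, 1.0]
grip_width: -0.0001
```

```bash
python3 -c "from h import *; rel()"
```

```text
t 3.4 box x,y rel axis -16.2 17.1 z 76.5 yaw 68.5 tilt [ 0.31 -0.  ] F -0.0 -0.0 1.0
```

>>> jog_arm([
  [[2,-3,2,0,0,0,0],[0,-4,0.5,0,0,0,0],[0,-4,0,0,0,0,0],[0,-3,0,0,0,0,0],[0,0,0,0,0,0,0]],
])

```text
clock: 3.9
eef_pos: [0.4913, 0.0535, 0.0741]
tool_rot: [0.187, 0.982, 0.003, 0.003]
ft_force: [0.6, 1.5, -2.1]
grip_width: 0.0001
```

```bash
python3 -c "from h import *; rel()"
```

```text
t 3.9 box x,y rel axis -18.0 3.5 z 74.1 yaw 68.5 tilt [0.44 0.27] F -0.1 1.6 -2.1
```

>>> jog_arm([
  [[0,-3,0,0,0,0,0],[0,-3,0,0,0,0,0],[0,-3,0,0,0,0,0],[0,-3,0,0,0,0,0],[0,0,0,0,0,0,0]],
])

```text
clock: 4.4
eef_pos: [0.4872, 0.0466, 0.074]
tool_rot: [0.184, 0.983, 0.008, 0.003]
ft_force: [-0.2, 0.8, 0.2]
grip_width: 0.0002
```

```bash
python3 - <<'E'
from h import *
rel(); a=camera("wrist")[150:350,200:440,::-1]
cv2.imwrite("pics/c3.png",cv2.resize(a,None,fx=2.5,fy=2.5))
E
```

```text
t 4.4 box x,y rel axis -19.2 -4.4 z 74.0 yaw 68.8 tilt [0.48 0.87] F -0.5 0.6 0.2
```

View pics/c3.png

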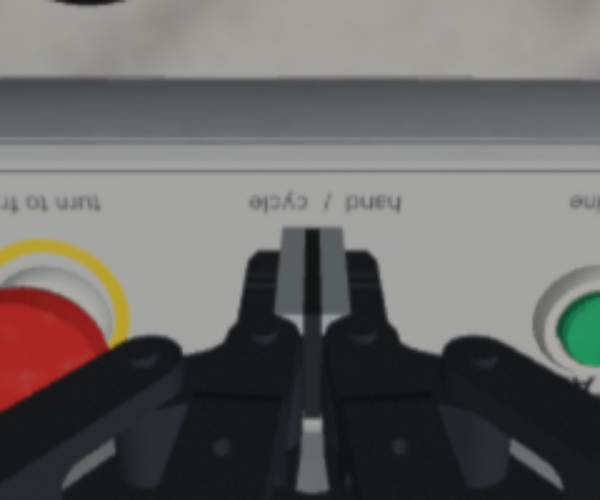

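The tip is in front of the selector and well clear of the mushroom (red, at left). I'll carry on round and then push +x.

>>> jog_arm([
  [[0,-3,0,0,0,0,0],[0,-3,0,0,0,0,0],[-1,-2,0,0,0,0,0],[-2,0,0,0,0,0,0],[-2,0,0,0,0,0,0]],
])

```text
clock: 4.95
eef_pos: [0.4855, 0.0361, 0.0733]
tool_rot: [0.185, 0.983, 0.007, -0.001]
ft_force: [-5.5, 1.6, 4.8]
grip_width: 0.0
```

```bash
python3 -c "from h import *; rel()"
```

```text
t 4.95 box x,y rel axis -16.8 -14.7 z 73.3 yaw 68.7 tilt [0.1  0.84] F -5.7 -0.6 4.8
```

>>> jog_arm([
  [[-1.5,0,-0.5,0,0,0,0],[-1,0,0,0,0,0,0],[0,0,0,0,0,0,0]],
])

```text
clock: 5.25
eef_pos: [0.4863, 0.0346, 0.0733]
tool_rot: [0.185, 0.983, 0.006, -0.002]
ft_force: [-2.0, 0.0, 2.2]
grip_width: -0.0002
```

```bash
python3 - <<'E'
from h import *
rel(); b=camera("side")[150:270,260:360,::-1]
cv2.imwrite("pics/c4.png",cv2.resize(b,(500,600),interpolation=cv2.INTER_CUBIC))
E
```

```text
t 5.25 box x,y rel axis -15.5 -15.8 z 73.3 yaw 68.7 tilt [-0.12  0.78] F -1.9 -0.7 2.2
```

View pics/c4.png

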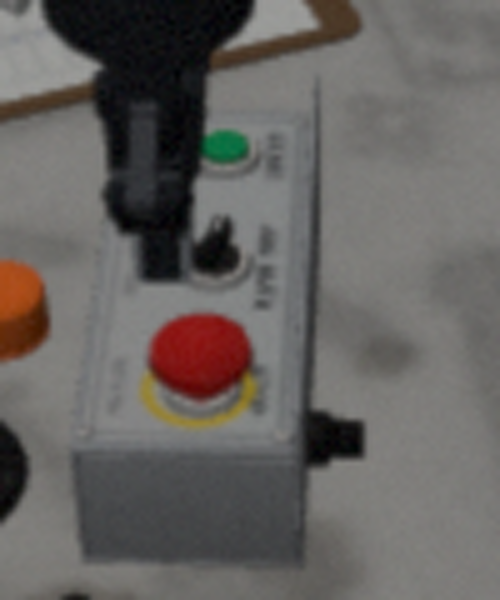

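The side view shows the bar at about (215,245), nearly crosswise but not yet at its stop. I'll keep pushing.

>>> jog_arm([
  [[-1.5,1,0,0,0,0,0],[-1.5,1,0,0,0,0,0],[-1.5,1,0,0,0,0,0],[0,0,0,0,0,0,0]],
])

```text
clock: 5.7
eef_pos: [0.4886, 0.0341, 0.0723]
tool_rot: [0.185, 0.983, 0.004, -0.005]
ft_force: [-2.4, 0.1, 0.9]
grip_width: -0.0002
```

```bash
python3 -c "from h import *; rel()"
```

```text
t 5.7 box x,y rel axis -13.1 -15.4 z 72.3 yaw 68.6 tilt [-0.49  0.55] F -2.3 -0.8 0.9
```

>>> jog_arm([
  [[-1.5,1,-0.8,0,0,0,0],[-1.5,1,-0.5,0,0,0,0],[-1.5,0,0,0,0,0,0]],
])

```text
clock: 6.0
eef_pos: [0.4893, 0.0337, 0.0722]
tool_rot: [0.185, 0.983, 0.002, -0.01]
ft_force: [-7.3, 2.5, 5.6]
grip_width: -0.0003
```

```bash
python3 -c "from h import *; rel()"
```

```text
t 6.0 box x,y rel axis -12.4 -15.5 z 72.2 yaw 68.6 tilt [-1.03  0.48] F -7.7 -0.4 5.6
```

>>> jog_arm([
  [[-2,0,-0.5,0,0,0,0],[-2,0,0,0,0,0,0]],
])

```text
clock: 6.2
eef_pos: [0.4893, 0.0338, 0.0721]
tool_rot: [0.185, 0.983, 0.003, -0.014]
ft_force: [-9.3, 2.5, 7.1]
grip_width: 0.0
```

```bash
python3 -c "from h import *; rel()"
```

```text
t 6.2 box x,y rel axis -12.4 -15.5 z 72.1 yaw 68.7 tilt [-1.48  0.68] F -9.5 -1.2 7.1
```

It has stalled at 9.5 N, which looks like the stop. I'll back off, rise and check.

>>> jog_arm([
  [[4,0,0,0,0,0,0],[8,0,0,0,0,0,0],[0,0,-40,0,-1.5,0,0],[0,0,-40,0,0,0,0],[0,0,0,0,0,0,0]],
])

```text
clock: 6.7
eef_pos: [0.4824, 0.0382, 0.155]
tool_rot: [0.185, 0.983, 0.001, 0.004]
ft_force: [0.9, -0.3, -0.3]
grip_width: 0.0
```

```bash
python3 - <<'E'
from h import *
rel(); C,T=wT(); np.save("C2.npy",C); w=camera("wrist"); cv2.imwrite("pics/w2.png",w[:,:,::-1]); a=w[100:300,160:480,::-1]; b=camera("side")[150:270,260:360,::-1]
cv2.imwrite("pics/c5.png",np.hstack([cv2.resize(a,(500,312),interpolation=cv2.INTER_CUBIC),cv2.resize(b,(260,312),interpolation=cv2.INTER_CUBIC)]))
E
```

```text
t 6.7 box x,y rel axis -20.5 -14.0 z 155.0 yaw 68.7 tilt [0.47 0.08] F 1.0 0.1 -0.3
```

View pics/c5.png

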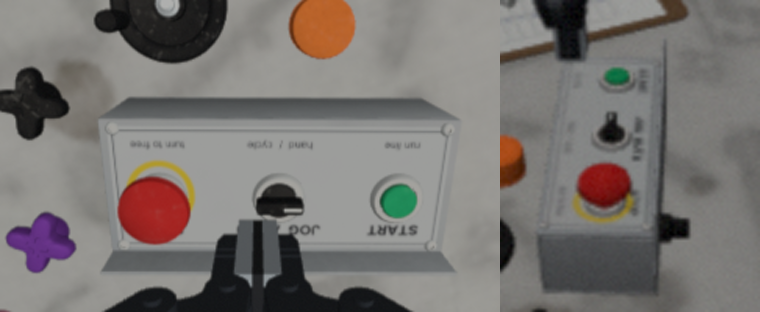

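The selector is crosswise with its index line towards start (left), and the stop and loose things look undisturbed. Now the start button.

>>> jog_arm([
  [[-10,40,0,0,0,0,0],[-9,38,0,0,0,0,0],[0,0,20,0,-0.4,0.5,0],[0,0,30,0,0,0,0],[0,0,0,0,0,0,0]],
])

```text
clock: 7.3
eef_pos: [0.5258, 0.1054, 0.094]
tool_rot: [0.19, 0.982, -0.001, 0.003]
ft_force: [-0.8, -0.3, 0.1]
grip_width: -0.0001
```

```bash
python3 -c "from h import *; print(onz('wrist',(415.4,228.8),.0715,np.load('C2.npy'))); rel()"
```

```text
[0.53102874 0.10486751 0.0715    ]
t 7.3 box x,y rel axis -5.7 64.7 z 94.0 yaw 68.1 tilt [ 0.27 -0.19] F -0.6 -0.6 0.1
```

>>> jog_arm([
  [[-5,2,0,0,0,0,0],[0,0,10,0,0,0,0],[0,0,4,0,0,0,0],[0,0,0,0,0,0,0]],
])

```text
clock: 7.7
eef_pos: [0.5319, 0.1048, 0.0796]
tool_rot: [0.191, 0.982, -0.001, 0.003]
ft_force: [-0.2, -0.2, 0.5]
grip_width: -0.0003
```

```bash
python3 -c "from h import *; rel()"
```

```text
t 7.7 box x,y rel axis 0.2 66.4 z 79.6 yaw 68.0 tilt [ 0.26 -0.21] F -0.1 -0.3 0.5
```

>>> jog_arm([
  [[0,0,5,0,0,0,0],[0,0,2.5,0,0,0,0],[0,0,2.5,0,0,0,0],[0,0,2,0,0,0,0]],
])

```text
clock: 8.1
eef_pos: [0.5332, 0.1045, 0.0691]
tool_rot: [0.191, 0.982, -0.001, 0.004]
ft_force: [-1.6, 0.6, 6.8]
grip_width: 0.0004
```

```bash
python3 -c "from h import *; rel()"
```

```text
t 8.1 box x,y rel axis 1.5 66.6 z 69.1 yaw 67.9 tilt [ 0.48 -0.16] F -1.7 -0.1 6.8
```

>>> jog_arm([
  [[0.5,0,2,0,0,0,0],[0,0,2,0,0,0,0],[0,0,2,0,0,0,0],[0,0,2,0,0,0,0]],
])

```text
clock: 8.5
eef_pos: [0.5332, 0.1046, 0.0685]
tool_rot: [0.191, 0.982, 0.0, 0.007]
ft_force: [-5.1, -0.2, 11.7]
grip_width: -0.0
```

```bash
python3 -c "from h import *; rel()"
```

```text
t 8.5 box x,y rel axis 1.5 66.7 z 68.5 yaw 67.9 tilt [ 0.75 -0.14] F -4.6 -2.1 11.7
```

It is fully in: z is 68.5 mm and the force, 11.7 N, exceeds the 8 N spring. I'll hold briefly, then lift.

>>> jog_arm([
  [[0,0,2,0,0,0,0],[0,0,2,0,0,0,0],[0,0,-10,0,0,0,0],[0,0,-40,0,0,0,0],[0,0,-40,0,0,0,0]],
])

```text
clock: 9.0
eef_pos: [0.5279, 0.104, 0.1564]
tool_rot: [0.191, 0.982, -0.002, 0.003]
ft_force: [0.3, 0.0, 0.3]
grip_width: 0.0001
```

>>> jog_arm([
  [[40,0,-20,0,0,0,0],[0,0,0,0,0,0,0],[0,0,0,0,0,0,0],[0,0,0,0,0,0,0]],
])

```text
clock: 9.4
eef_pos: [0.4943, 0.1203, 0.184]
tool_rot: [0.191, 0.981, 0.001, 0.009]
ft_force: [-0.0, -0.7, -0.1]
grip_width: 0.0003
```

```bash
python3 - <<'E'
from h import *
rel(); a=camera("wrist")[:,:,::-1]; b=camera("side")[130:310,220:360,::-1]
cv2.imwrite("pics/c6.png",np.hstack([cv2.resize(a,(480,300)),cv2.resize(b,(233,300),interpolation=cv2.INTER_CUBIC)]))
camera("top")
for n in ("bottle_cap","handwheel","star_knob"): print(n,[r["at"] for r in masks_of(n,"top")])
E
```

```text
t 9.4 box x,y rel axis -40.4 66.6 z 184.0 yaw 67.9 tilt [ 1.07 -0.06] F 0.2 -0.6 -0.1
bottle_cap [[270.5, 255.4]]
handwheel [[309.2, 277.2]]
star_knob [[400.1, 208.7], [370.4, 230.3], [331.4, 171.5], [365.8, 186.6], [350.4, 268.9]]
```

View pics/c6.png

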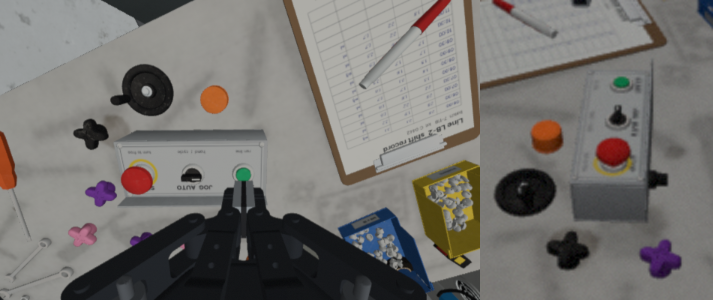

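The selector is crosswise, start is out, the loose things are in place and the arm is clear, so I'm handing in.

```bash
python3 -c "from workcell import *; print(job_done())"
```

```text
the job is handed in; nothing more can be done
None
```

I turned the selector to hand jog, then pressed and released the start button, and handed the job in at about 9.5 s. The hand-in gives no verdict, so these are my own checks.

- **Selector:** I pushed it round with the shut fingertips until it stalled at its stop at about 9.5 N. The wrist and side pictures then showed it crosswise with its white line to the left, and it still stood crosswise at the end.
- **Start button:** I pressed it down to a fingertip height of 68.5 mm, the fully-in height, at about 11.7 N against its 8 N spring. I then lifted off, and it looks out again. I judged that by eye from a picture, not from a reading of the button's travel.
- **Stop button:** the fingers never came near it and it looks out.
- **Loose things:** they look unmoved in the pictures. The final network positions for the cap and the handwheel differ from the first by 3–4 pixels, roughly 7–9 mm, close to the 8 mm limit. I put this down to detection noise, because the fingers were only ever over the box and those final positions match where I saw both things in the first picture. The black star knob was missed by the first detection, but its final position is within about 2 pixels of where I saw it then.
- **Arm:** it ended clear of everything with no contact force.

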